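Make room in the detergent tray

ROBOT

A 6-joint arm with a two-finger parallel gripper is mounted at the origin on the work surface. World frame = base frame: x ahead of the robot, y to its left, z up, the work surface at z = 0. Lengths are in mm, angles in rad, forces in N, time in s.
With the tool pointing down it reaches from about 300 to 775 mm from the base axis. Payload 14.6 kg.
Tool frame: the origin (TCP) lies at the very end of the fingers, on their centre line; the grasp point (between the pads) lies 19 mm behind it; z points along the fingers, y is the line along which they close (so a half turn about z gives the same grasp; the last joint's range is limited). The gripper opens to 94 mm and grips with 3 to 60 N. Pads are 16 mm wide; open, the fingers measure 119 mm over their backs; the gripper's body (75 mm by 177 mm) begins 78 mm behind the grasp point.
Start: joints at [-1.402, 0.3, 1.521, -0, 1.321, -0.067], TCP at [128.485, -534.772, 205.446] pointing down, gripper open.
Joint ranges: [-3.03, 3.03], [-0.79, 2.21], [0.23, 2.52], [-1.04, 4.18], [0, 3.07], [-2.55, 2.55]. Speed limits (rad/s): [2.22, 2.22, 2.57, 3.14, 3.14, 3.14].

INTERFACE

Orientations are given as [roll, pitch, yaw] about the fixed x, y, z axes, in that order (R = Rz(yaw) Ry(pitch) Rx(roll)).
In Python, from cell import manip, optics gives the robot as it stands.
- The arm moves only by the shell command python3 -m crank 'ROWS' [FORCE]. ROWS is JSON, a list of rows, each a list of 7 numbers: the opening in per cent of the stroke, from 0 (shut) to 100 (fully open), then the shift along the tool's x, y, z in mm, then the turn, a rotation vector about the tool's x, y, z in rad. A call has 1 to 10 rows; each row is the pose to reach, as a shift and turn from the pose commanded when the call began, along the tool's axes at that moment; what a row does not reach only later rows make up. A row lasts 1/10 s, in which the tool goes at most 50 mm and 8.59 degrees, less where a joint would pass 70% of its speed; a pose out of reach is approached as far as the arm can. A call with a gripper value outside its range is refused whole. The fingers move at their own pace and stop on an object; FORCE is the grip in N (left out, the last holds). Time passes only in rows, so rows that repeat a pose let the fingers close. It gives the time, the measured TCP pose, the force, the opening and the grip force at its end, in the units of the state.
- manip.read_state(): the state, without advancing time (a new reading comes with each control period).
- optics.camera(name): name is "scene" or "side" or "wrist"; returns (picture, depth): 480x640x3 uint8, red, green, blue; 480x640 float32, mm along the optical axis (not along the pixel's ray), 0 where there is no reading.
- optics.calibration(name): a dict with "camera_matrix" (3x3 intrinsics, pixels), "k1" (the pictures are not rectified: a ray, as slopes to the right and down, at radius r is drawn at 1 + k1 r^2 times it, then the intrinsics apply), "R" (3x3) and "t" (3): a world point X has camera coordinates R X + t. Camera axes: x right, y down, z forward; pixel columns grow to the right and rows downward; lengths in mm; the calibration is good to about 2 mm. A picture is of the moment at which its call begins: read the wrist's pose just before it. calibration takes no time and is no camera call; for the wrist camera it gives the pose at the moment of the call.
- manip.sign_off(): hands the job in; it is judged then, once.
The state is a dict: "clock": time; "joints": joint angles; "qd": joint speeds; "effort": joint torques, N m; "eef_pos": TCP position; "eef_rot": TCP orientation; "wrist_force": force on the tool from outside, world axes, zero at the start; "moment": the same for the moment, N m; "finger_gap": finger opening in mm; "finger_force": force on a finger pad.
Only numpy, scipy, OpenCV 4.12 (cv2) and the standard library are available. Lean on these libraries where they do the work, as an engineer would, in place of code of your own. Each camera call takes 0.05 s, during which the arm holds its last target. There are 200 camera calls.

TASK

One detergent flask is missing from the tight row in the grey tray on the folding table. Nudge the yellow and white flasks apart and stand the blue flask in the gap between them, upright on the tray's floor and squared up with the row. Set it down gently, and do not knock over the yellow or the white one.

Things in the scene. Friction and masses are not known exactly. Their poses are not given: they have to be found in the camera images.
- blue_flask: Blue detergent flask with a white cap, standing on the table left of the tray (towards +y), among other flasks of the same shape (orange, dark grey). Body 52 x 40 x 84 mm (x, y, z), 0.13 to 0.26 kg, with a cap 26 mm wide and 8 mm high on top. Origin: centre of its underside, z up; a half turn looks the same. Held near its top it tips when slid; gripped firmly (40 N) 55 mm up it does not.
- yellow_flask: Yellow flask with a white cap, mid-row in the tray, touching the white one, on either side of it. A red or green one touches its far side and slides with it. Body 52 x 40 x 84 mm (x, y, z), 0.13 to 0.26 kg, with a cap 26 mm wide and 8 mm high on top. Origin: centre of its underside, z up; a half turn looks the same. Held near its top it tips when slid; gripped firmly (40 N) 55 mm up it does not.
- white_flask: White flask with a grey cap, the yellow one's neighbour in the tray, with a red or green one touching its far side, which slides with it. Body 52 x 40 x 84 mm (x, y, z), 0.13 to 0.26 kg, with a cap 26 mm wide and 8 mm high on top. Origin: centre of its underside, z up; a half turn looks the same. Held near its top it tips when slid; gripped firmly (40 N) 55 mm up it does not.
- tray: Grey open tray fixed to the table, 86 x 310 x 25 mm outside (x, y, z), 76 x 300 mm inside, floor 5 mm above the table. Origin: centre of its underside. The row of four touching flasks (162 mm) stands along the tray's y, near the middle, each flask's x along the tray's x; beyond each end of the row 45 to 90 mm of floor is free.

How it is judged (in metres and radians):
On the way:
1. the yellow and white flasks are nudged apart (centres over 75 mm apart), both upright (horizontal distance between yellow_flask and white_flask above 0.075 m and angle between each of yellow_flask, white_flask's own z axis and vertical below 0.17 rad), for 0.2 s.
At the end, for the whole second after the job is handed in: The blue flask stands between the yellow and the white flask in the tray; all three stand on the tray's floor (within 8 mm), within 25 mm of its centre line, upright within 10 degrees, square to the tray within 15 degrees, released and at rest (angle between each of blue_flask, yellow_flask, white_flask's own z axis and vertical below 0.17 rad and z of blue_flask in the frame of tray between 0 and 0.013 m and x of blue_flask in the frame of tray between -0.025 and 0.025 m and y of blue_flask in the frame of tray between -0.15 and 0.15 m and angle between the x axis of each of blue_flask, yellow_flask, white_flask and the x axis of tray, either way round below 0.26 rad and linear speed of each of blue_flask, yellow_flask, white_flask below 0.02 m/s and z of yellow_flask in the frame of tray between 0 and 0.013 m and x of yellow_flask in the frame of tray between -0.025 and 0.025 m and y of yellow_flask in the frame of tray between -0.15 and 0.15 m and z of white_flask in the frame of tray between 0 and 0.013 m and x of white_flask in the frame of tray between -0.025 and 0.025 m and y of white_flask in the frame of tray between -0.15 and 0.15 m and ((y of blue_flask in the frame of yellow_flask above 0.03 m and y of blue_flask in the frame of white_flask below -0.03 m) or (y of blue_flask in the frame of white_flask above 0.03 m and y of blue_flask in the frame of yellow_flask below -0.03 m))); the robot touches nothing.
It fails at once if the yellow or the white flask is knocked over (tilted over 30 degrees) (angle between any of yellow_flask, white_flask's own z axis and vertical above 0.52 rad).
It fails at once if the blue flask is dropped into the tray (over 0.6 m/s close above its floor) (horizontal distance between blue_flask and tray below 0.13 m and height (world z) of blue_flask below 0.04 m and linear speed of blue_flask above 0.6 m/s).
It also fails if it takes over 56 s, if anything falls off the work surface, if the arm or the gripper's body presses on something with over 40 N, if the wrist force passes 120 N, or if a joint passes its speed limit or range.

## Working session

There is one attempt and no reset: what is moved stays moved. The work goes in short steps, Python scripts to look and compute and a shell command to move; the robot and the scene stay as the last step left them, time stands still between calls to the robot, and variables do not carry over. Pictures are saved under pics/ and viewed, at most 10 in all, crops included, and the job is handed in when it is done.

```bash
ls; mkdir -p pics
python3 - <<'E'
from cell import manip, optics
import cv2,numpy as np
s=manip.read_state();print(s)
a,d=optics.camera("scene");b,e=optics.camera("side")
np.savez('v0.npz',a=a,d=d,b=b,e=e)
cv2.imwrite('pics/a.png',a[:,:,::-1]);cv2.imwrite('pics/b.png',b[:,:,::-1])
for n in("scene","side"):print(optics.calibration(n))
E
```

```text
pics
{'clock': 0.0, 'joints': array([-1.40161842e+00,  3.00507067e-01,  1.52160305e+00,  7.76125642e-06,
        1.32071286e+00, -6.65956510e-02]), 'qd': array([-0.00011133,  0.00068647,  0.00155502,  0.0008132 ,  0.00062428,
       -0.00050335]), 'effort': array([-3.75242062e-04, -5.31805801e+01, -3.52741671e+01,  7.08246650e-02,
        2.43152253e-02, -5.69279723e-05]), 'eef_pos': array([ 128.43219453, -534.51031772,  204.85731551]), 'eef_rot': array([-3.14036556e+00, -8.93741602e-05,  2.35771581e-01]), 'wrist_force': array([-0.86906805,  0.56847736, -0.05479327]), 'moment': array([-0.04839984,  0.02157707, -0.01710294]), 'finger_force': 0.0, 'finger_gap': 93.7696785167046}
{'camera_matrix': array([[576.0776853 ,   0.        , 320.16020578],
       [  0.        , 576.0776853 , 236.39554513],
       [  0.        ,   0.        ,   1.        ]]), 'k1': -0.12383623894637626, 'R': array([[-0.79022528,  0.61264565, -0.01446751],
       [ 0.45776097,  0.57442124, -0.67859792],
       [-0.40742962, -0.54286789, -0.73436745]]), 't': array([ 357.82236641, -268.74453903, 1140.95875843])}
{'camera_matrix': array([[434.15288222,   0.        , 318.41318254],
       [  0.        , 434.15288222, 243.76533973],
       [  0.        ,   0.        ,   1.        ]]), 'k1': -0.09033122653663611, 'R': array([[ 0.9837272 , -0.17919305,  0.01306287],
       [-0.08892191, -0.54875609, -0.83123982],
       [ 0.15612073,  0.81655165, -0.55576048]]), 't': array([-514.71436545,  135.59145807,  531.68710093])}
```

View pics/a.png

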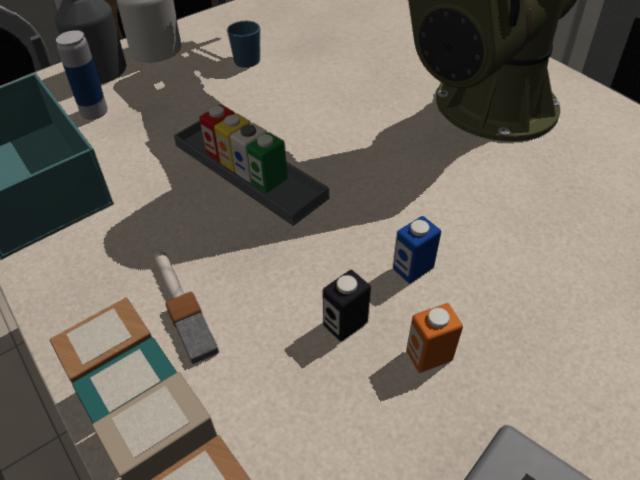

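View pics/b.png

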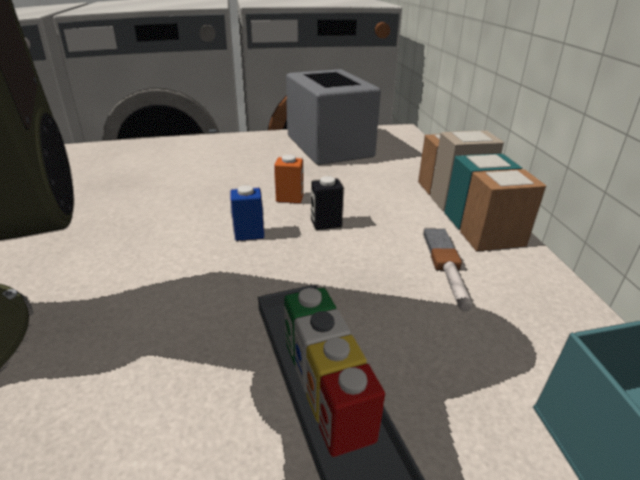

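The scene picture shows the tray row red (213,130), yellow (233,140), white (248,155) and green (267,165). The blue flask is at (416,248), with black at (346,305) and orange at (434,338). The side picture agrees: row from red (350,410) to green (310,310), blue at (247,215).

```bash
cat > h.py <<'E'
from cell import manip, optics
import cv2,numpy as np
from scipy.spatial.transform import Rotation as Ro
def cloud(d,c):
    K=c["camera_matrix"];v,u=np.mgrid[:480,:640]
    p=np.stack([u,v],-1).reshape(-1,1,2).astype(np.float64)
    n=cv2.undistortPoints(p,K,np.array([c["k1"],0,0,0])).reshape(480,640,2)
    P=np.concatenate([n,np.ones((480,640,1))],-1)*d[...,None]
    W=(P-c["t"])@c["R"]; W[d<=0]=np.nan
    return W
def hues(a):
    h=cv2.cvtColor(a,cv2.COLOR_RGB2HSV);H,S,V=[h[...,i].astype(int) for i in range(3)]
    s=(S>130)&(V>40)
    return dict(blue=s&(H>105)&(H<130),yellow=s&(H>20)&(H<34),green=s&(H>50)&(H<75),red=s&((H<5)|(H>172)),orange=s&(H>6)&(H<16))
def rect(P):
    (c,wh,an)=cv2.minAreaRect(P[:,:2].astype(np.float32));return np.round(c,1),np.round(wh,1),round(an,1)
def goal(pos,yaw):  # TCP target from current pose -> row numbers
    s=manip.read_state();R=Ro.from_euler('xyz',s['eef_rot']);T=Ro.from_euler('xyz',[np.pi,0,yaw])
    print('row',np.round(R.inv().apply(np.array(pos)-s['eef_pos']),1),np.round((R.inv()*T).as_rotvec(),3),'clock',s['clock'])
E
python3 - <<'E'
from h import *
z=np.load('v0.npz')
for n,i,j in(("scene",'a','d'),("side",'b','e')):
    a=z[i];W=cloud(z[j],optics.calibration(n));Z=W[...,2]
    print(n)
    for k,m in hues(a).items():
        t=5 if k not in('blue','orange') else 0
        mm=m&(W[...,0]>100)&(np.abs(W[...,1])<500)&(Z<100)
        q=W[mm&(Z>t+80)]
        print(k,mm.sum(),len(q),np.round(np.nanmedian(q,0)) if len(q) else '',rect(q) if len(q)>5 else '')
        # cap: pixels near, above 87+t
        if len(q)>5:
            c=np.nanmedian(q,0)[:2];r=np.hypot(W[...,0]-c[0],W[...,1]-c[1])
            C=W[(r<22)&(Z>t+88.5)&(Z<t+98)];print('   cap',len(C),rect(C) if len(C)>5 else '',np.round(np.nanmean(C,0),1))
    # tray rim
    V=a.max(-1);mm=(V<75)&(Z>17)&(Z<29)&(W[...,1]<60)&(W[...,1]>-450)&(W[...,0]>250)&(W[...,0]<700)
    mm=cv2.morphologyEx(mm.astype(np.uint8),cv2.MORPH_OPEN,np.ones((2,2)))
    l,lab,st,_=cv2.connectedComponentsWithStats(cv2.dilate(mm,np.ones((9,9))))
    k=1+st[1:,4].argmax();q=W[(mm>0)&(lab==k)];print('tray',len(q),rect(q))
E
```

```text
scene
blue 1051 532 [451. 209.  83.] (array([ 524.8, -129.6]), array([ 57. , 737.2]), 14.6)
   cap 174 (array([440.1, 204.6]), array([19.2, 25.3]), 17.9) [440.1 204.9  91.5]
yellow 461 263 [ 522. -157.   88.] (array([ 512.5, -165.5]), array([50.5, 40.2]), 10.4)
   cap 105 (array([ 513.1, -162.7]), array([21.5, 23.7]), 36.1) [ 512.8 -162.7   96.2]
green 366 219 [512. -77.  89.] (array([499.9, -84.5]), array([48.4, 36. ]), 7.9)
   cap 106 (array([500.8, -82.8]), array([16.6, 24.9]), 27.3) [500.5 -82.5  96.8]
red 441 226 [ 528. -197.   89.] (array([ 517.8, -204.4]), array([49.4, 38.3]), 11.0)
   cap 105 (array([ 517.8, -203. ]), array([21.2, 23.8]), 61.0) [ 518.6 -202.2   96.3]
orange 2774 778 [534. 329.  84.] (array([517.2,  77.9]), array([540.8,  56.9]), 88.3)
   cap 304 (array([524.6, 325.7]), array([23.2, 25.3]), 42.6) [524.9 325.7  91.9]
tray 1489 (array([ 498.1, -138.4]), array([ 99.7, 310.6]), 9.9)
side
blue 1334 238 [436. 187.  85.] (array([435.5, 198.5]), array([34.7, 47.2]), 88.7)
   cap 99 (array([434.8, 198.4]), array([17.8, 24.6]), 87.3) [435.6 196.9  92.6]
yellow 1214 1032 [ 501. -176.   90.] (array([ 508.8, -167.7]), array([51.1, 38.2]), 9.5)
   cap 436 (array([ 511., -174.]), array([23.2, 39.7]), 23.4) [ 508.3 -169.2   97.7]
green 512 509 [487. -96.  90.] (array([495.5, -88.3]), array([47.9, 35.3]), 8.2)
   cap 305 (array([498.1, -94.2]), array([21.9, 39.2]), 23.6) [495.2 -89.7  97.9]
red 3670 1323 [ 508. -216.   90.] (array([ 515.2, -208.3]), array([50.8, 37.9]), 8.8)
   cap 521 (array([ 514.5, -208. ]), array([22.4, 24.4]), 54.9) [ 514.6 -208.8   97.9]
orange 1665 255 [523. 307.  85.] (array([575.5,  25.1]), array([470.4, 473.2]), 55.8)
   cap 69 (array([521.3, 319.2]), array([19.3, 22.9]), 82.4) [521.8 318.3  92.4]
tray 2383 (array([ 541.8, -123.4]), array([ 84. , 299.5]), 25.0)
```

Run:
```python
from h import *
goal([510,-150,215],np.radians(99))
z=np.load('v0.npz')
W=cloud(z['d'],optics.calibration("scene"));m=hues(z['a'])['blue']
r=np.hypot(W[...,0]-440,W[...,1]-203);q=W[(r<45)&(W[...,2]>79)&(W[...,2]<87)];print(rect(q))
V=z['a'].max(-1);r=np.hypot(W[...,0]-530,W[...,1]-200);
q=W[(V<40)&(r<160)&(W[...,2]>81)&(W[...,2]<87)&(W[...,1]<290)];print('black',rect(q))
```

```text
row [ 460.8 -284.8   -9.7] [-1.000e-03 -1.000e-03 -1.492e+00] clock 0.1
(array([437.4, 203.8]), array([40.2, 52.4]), 88.4)
black (array([578.7, 219.1]), array([49.6, 38.3]), 3.4)
```

```bash
python3 -m crank '[[100,460,-285,-10,0,0,-1.49],[100,460,-285,-10,0,0,-1.49],[100,460,-285,-10,0,0,-1.49],[100,460,-285,-10,0,0,-1.49],[100,460,-285,-10,0,0,-1.49],[100,460,-285,-10,0,0,-1.49],[100,460,-285,-10,0,0,-1.49],[100,460,-285,-10,0,0,-1.49],[100,460,-285,-10,0,0,-1.49],[100,460,-285,-10,0,0,-1.49]]'; python3 -m crank '[[100,0,0,0,0,0,0]]'
python3 - <<'E'
from h import *
s=manip.read_state();print(s['eef_pos'],s['eef_rot'])
c=optics.calibration("wrist");a,d=optics.camera("wrist")
cv2.imwrite('pics/w1.png',a[:,:,::-1]);np.savez('w1.npz',a=a,d=d,R=c['R'],t=c['t'])
W=cloud(d,c);Z=W[...,2]
for k,m in hues(a).items():
    if k in('blue','orange'):continue
    q=W[m&(Z>84)&(Z<93)]
    if len(q)>20: print(k,len(q),rect(q),np.round(np.nanmedian(q[:,2]),1))
m=(Z>18)&(Z<28.5)&(a.max(-1)<90); q=W[m]; print('rim',len(q),rect(q))
E
```

```text
clock: 1.1
eef_pos: [481.2, -177.6, 214.6]
eef_rot: [-3.141, -0.0, 1.732]
wrist_force: [0.1, -0.9, 0.2]
finger_gap: 94.2
finger_force: 0.0
clock: 1.2
eef_pos: [482.7, -175.6, 214.3]
eef_rot: [-3.142, -0.001, 1.736]
wrist_force: [-0.2, -0.2, -0.2]
finger_gap: 94.1
finger_force: 0.0
[ 482.71286931 -175.64059611  214.26777171] [-3.14156843e+00 -8.39811943e-04  1.73567734e+00]
yellow 1850 (array([ 509.2, -164.6]), array([51.5, 40.5]), 9.4) 88.7
green 1205 (array([495.8, -85.3]), array([49.4, 35.8]), 8.8) 88.9
red 1559 (array([ 515.8, -203.9]), array([51.3, 38.3]), 9.7) 88.7
rim 5485 (array([ 666.7, -217.8]), array([379.8, 537.8]), 12.6)
```

View pics/w1.png

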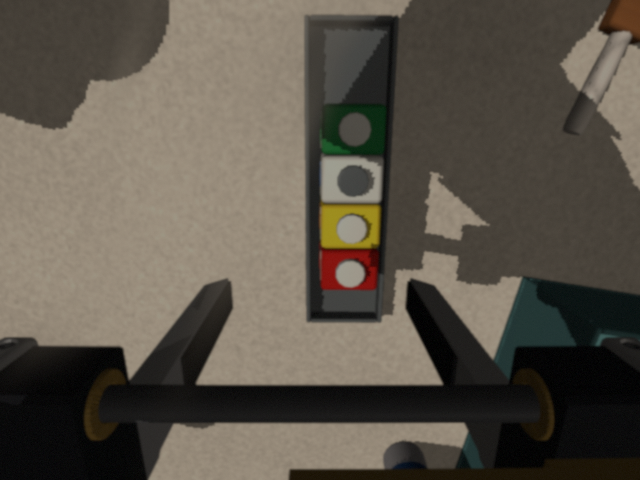

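The wrist picture shows the tray outline with corners about (306,16), (397,16), (308,320) and (383,320). In order it holds green (355,130), white (355,180), yellow (352,228) and red (350,272). A teal bin sits at lower right (from (525,280)).

Run:
```python
from h import *
z=np.load('w1.npz');c=optics.calibration("wrist");c['R']=z['R'];c['t']=z['t'];a=z['a']
p=np.array([[306,16],[397,16],[308,320],[383,320]],float).reshape(-1,1,2)
n=cv2.undistortPoints(p,c['camera_matrix'],np.array([c['k1'],0,0,0])).reshape(-1,2)
r=np.c_[n,np.ones(4)]@c['R'];o=-c['R'].T@c['t'];X=o+r*((25-o[2])/r[:,2])[:,None];print(np.round(X,1),X.mean(0))
th=np.radians(9.4);ex=np.array([np.cos(th),np.sin(th)]);ey=np.array([-ex[1],ex[0]]);C=np.array([509,-164.6])
print('corners rel yellow',np.round(np.c_[(X[:,:2]-C)@ex,(X[:,:2]-C)@ey],1))
W=cloud(z['d'],c);h=cv2.cvtColor(a,cv2.COLOR_RGB2HSV)
q=W[(h[...,1]<70)&(a.max(-1)>110)&(W[...,2]>84)&(W[...,2]<93)&(np.hypot(W[...,0]-504,W[...,1]+125)<60)]
u=(q[:,:2]-C)@ey;q=q[(u>22)&(u<58)];print('white',rect(q))
# obstacles from static views near the path
z=np.load('v0.npz')
for n,k in(("scene",'d'),("side",'e')):
    W=cloud(z[k],optics.calibration(n)).reshape(-1,3);W=W[~np.isnan(W[:,0])];u=(W[:,:2]-C)@ex;v=(W[:,:2]-C)@ey
    for lo in (30,120):
        m=(W[:,2]>lo)&(W[:,2]<300)&(v>-120)&(v<160)&(u>32)&(u<200)
        if m.any(): print(n,lo,m.sum(),'u min',np.percentile(u[m],1),'z',np.percentile(W[m,2],[50,99]))
goal([509,-164.6,150],1.735)
```

```text
[[ 440.8    7.    25. ]
 [ 521.8   20.6   25. ]
 [ 490.4 -293.9   25. ]
 [ 574.4 -279.9   25. ]] [ 506.8193519  -136.52613233   25.        ]
corners rel yellow [[ -39.3  180.4]
 [  42.9  180.7]
 [ -39.5 -124.5]
 [  45.7 -124.4]]
white (array([ 501.9, -125.2]), array([50.3, 35.9]), 9.4)
row [ 8.3 29.5 64.1] [-0.001 -0.001 -0.005] clock 1.25
```

```bash
python3 -m crank '[[100,8,29.5,0,0,0,0],[100,8,29.5,40,0,0,0],[100,8,29.5,80,0,0,0],[100,8,29.5,120,0,0,0],[100,8,29.5,150,0,0,0],[100,8,29.5,165,0,0,0],[100,8,29.5,173,0,0,0],[100,8,29.5,173,0,0,0]]'
python3 -m crank '[[30,0,0,0,0,0,0],[30,0,0,0,0,0,0],[30,0,0,0,0,0,0],[30,0,0,0,0,0,0],[30,0,0,0,0,0,0],[30,0,0,0,0,0,0],[30,0,0,0,0,0,0]]' 40
python3 - <<'E'
from h import *
goal([509,-164.6,41],1.735)
E
```

```text
clock: 2.05
eef_pos: [507.3, -167.6, 41.1]
eef_rot: [-3.14, -0.001, 1.724]
wrist_force: [-0.1, -1.3, -0.1]
finger_gap: 94.0
finger_force: 0.0
clock: 2.75
eef_pos: [508.3, -167.0, 41.9]
eef_rot: [3.141, 0.0, 1.726]
wrist_force: [0.2, 0.2, 2.4]
finger_gap: 51.7
finger_force: 40.0
row [2.3 1.1 0.9] [ 0.     0.    -0.009] clock 2.75
```

```bash
python3 -m crank '[[30,-3,0,0,0,0,0],[30,-7,0,0,0,0,0],[30,-11,0,0,0,0,0],[30,-15,0,0,0,0,0],[30,-19,0,0,0,0,0],[30,-23,0,0,0,0,0],[30,-26,0,0,0,0,0],[30,-29,0,0,0,0,0],[30,-29,0,0,0,0,0]]'
python3 -m crank '[[100,0,0,0,0,0,0],[100,0,0,0,0,0,0],[100,0,0,0,0,0,0],[100,0,0,0,0,0,0],[100,0,0,0,0,0,0],[100,0,0,-30,0,0,0],[100,0,0,-60,0,0,0],[100,0,0,-90,0,0,0],[100,0,0,-110,0,0,0],[100,0,0,-110,0,0,0]]'
python3 - <<'E'
from h import *
c=optics.calibration("wrist");a,d=optics.camera("wrist")
cv2.imwrite('pics/w2.png',a[:,:,::-1])
W=cloud(d,c);Z=W[...,2]
for k,m in hues(a).items():
    q=W[m&(Z>84)&(Z<93)]
    if len(q)>20 and k not in('blue','orange'): print(k,len(q),rect(q),np.round(np.nanmedian(q[:,2]),1))
goal([502,-125,41],1.735)
E
```

```text
clock: 3.65
eef_pos: [512.7, -195.8, 41.9]
eef_rot: [3.141, -0.0, 1.726]
wrist_force: [-0.0, 2.0, 4.1]
finger_gap: 51.7
finger_force: 40.0
clock: 4.65
eef_pos: [513.6, -196.1, 154.3]
eef_rot: [3.138, 0.003, 1.726]
wrist_force: [-0.0, 0.0, -0.6]
finger_gap: 94.3
finger_force: 0.0
yellow 2710 (array([ 512.3, -192.6]), array([52. , 39.6]), 9.2) 88.7
green 839 (array([515.6, -82.7]), array([36.3, 15.6]), 87.8) 88.8
red 2219 (array([ 519.6, -232.4]), array([52. , 39.3]), 9.4) 88.7
row [ 71.8  -0.  111.2] [ 0.002  0.001 -0.009] clock 4.7
```

View pics/w2.png

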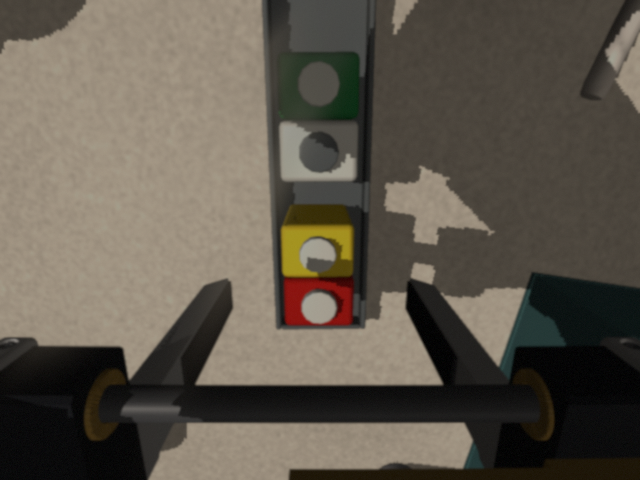

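The picture shows yellow (318,245) and red (318,300) slid away, still upright. White is at (319,150) and green at (319,85). Next I grip the white flask.

```bash
python3 -m crank '[[100,36,0,0,0,0,0],[100,72,0,0,0,0,-0.008],[100,72,0,20,0,0,-0.008],[100,72,0,50,0,0,-0.008],[100,72,0,80,0,0,-0.008],[100,72,0,100,0,0,-0.008],[100,72,0,112,0,0,-0.008],[100,72,0,112,0,0,-0.008]]'
python3 -m crank '[[30,0,0,0,0,0,0],[30,0,0,0,0,0,0],[30,0,0,0,0,0,0],[30,0,0,0,0,0,0],[30,0,0,0,0,0,0],[30,0,0,0,0,0,0],[30,0,0,0,0,0,0]]' 40
python3 -m crank '[[30,4,0,0,0,0,0],[30,8,0,0,0,0,0],[30,12,0,0,0,0,0],[30,16,0,0,0,0,0],[30,20,0,0,0,0,0],[30,24,0,0,0,0,0],[30,27,0,0,0,0,0],[30,30,0,0,0,0,0],[30,30,0,0,0,0,0]]'
python3 -m crank '[[100,0,0,0,0,0,0],[100,0,0,0,0,0,0],[100,0,0,0,0,0,0],[100,0,0,0,0,0,0],[100,0,0,0,0,0,0],[100,0,0,-30,0,0,0],[100,0,0,-70,0,0,0],[100,0,0,-110,0,0,0],[100,0,0,-150,0,0,0],[100,0,0,-150,0,0,0]]'
python3 - <<'E'
from h import *
goal([437,201,190],np.radians(88.4))
E
```

```text
clock: 5.5
eef_pos: [500.3, -124.2, 37.6]
eef_rot: [-3.138, -0.002, 1.734]
wrist_force: [0.2, -0.6, 0.4]
finger_gap: 94.1
finger_force: 0.0
clock: 6.2
eef_pos: [501.6, -124.6, 39.9]
eef_rot: [3.141, 0.0, 1.734]
wrist_force: [-0.1, -0.2, 2.3]
finger_gap: 51.7
finger_force: 40.0
clock: 7.1
eef_pos: [496.8, -94.4, 39.9]
eef_rot: [3.141, -0.0, 1.734]
wrist_force: [1.5, -0.6, 6.5]
finger_gap: 52.1
finger_force: 40.0
clock: 8.1
eef_pos: [498.4, -95.4, 194.8]
eef_rot: [3.134, 0.003, 1.734]
wrist_force: [0.8, 0.1, -0.5]
finger_gap: 93.9
finger_force: 0.0
row [302.4 -12.5   3.7] [0.008 0.003 0.191] clock 8.1
```

```bash
python3 -m crank '[[100,240,-12,4,0,0,0.19],[100,240,-12,4,0,0,0.19],[100,240,-12,4,0,0,0.19],[100,240,-12,4,0,0,0.19],[100,240,-12,4,0,0,0.19],[100,240,-12,4,0,0,0.19],[100,240,-12,4,0,0,0.19],[100,240,-12,4,0,0,0.19],[100,240,-12,4,0,0,0.19]]'
python3 - <<'E'
from h import *
s=manip.read_state();c=optics.calibration("wrist");a,d=optics.camera("wrist")
cv2.imwrite('pics/w3.png',a[:,:,::-1])
W=cloud(d,c);Z=W[...,2];m=(np.hypot(W[...,0]-437,W[...,1]-202)<45)
q=W[m&(Z>79)&(Z<87)];r=rect(q);print(len(q),r)
C=W[m&(Z>88)];print(np.nanmean(C,0))
q=W[(np.hypot(W[...,0]-437,W[...,1]-202)<130)&(Z>30)&~m];print(len(q),rect(q) if len(q)>5 else '')
goal([*r[0],36],1.543)
a,d=optics.camera("scene");cv2.imwrite('pics/a2.png',a[60:260,120:400,::-1])
E
```

```text
clock: 9.0
eef_pos: [446.1, 138.8, 185.5]
eef_rot: [-3.141, 0.0, 1.542]
wrist_force: [0.6, 0.4, -0.4]
finger_gap: 93.8
finger_force: 0.0
2606 (array([435.4, 204.7]), array([40. , 52.1]), 89.0)
[436.14677666 169.44262463 280.94634247]
59386 (array([477.4, 199. ]), array([210.1, 134.7]), 48.8)
row [ 65.5 -12.5 149.5] [-0.     0.    -0.001] clock 9.05
```

View pics/w3.png

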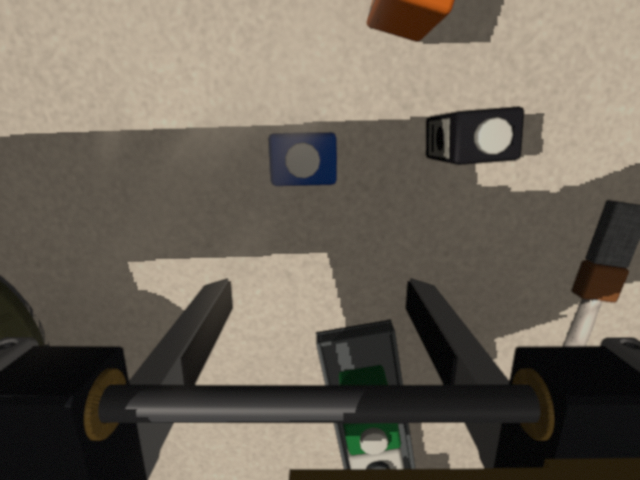

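View pics/a2.png

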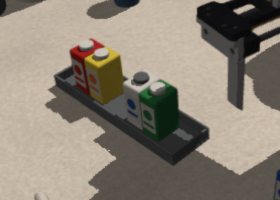

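The wrist picture shows blue (303,159) clear of black (490,137). The scene crop shows the gap between yellow (103,75) and white (140,95), all upright.

```bash
python3 -m crank '[[100,33,-12.5,0,0,0,0],[100,65.5,-12.5,20,0,0,0],[100,65.5,-12.5,60,0,0,0],[100,65.5,-12.5,100,0,0,0],[100,65.5,-12.5,130,0,0,0],[100,65.5,-12.5,145,0,0,0],[100,65.5,-12.5,149,0,0,0],[100,65.5,-12.5,149,0,0,0]]'
python3 -m crank '[[30,0,0,0,0,0,0],[30,0,0,0,0,0,0],[30,0,0,0,0,0,0],[30,0,0,0,0,0,0],[30,0,0,0,0,0,0],[30,0,0,0,0,0,0],[30,0,0,0,0,0,0]]' 40
python3 -m crank '[[30,0,0,-10,0,0,0],[30,0,0,-30,0,0,0],[30,0,0,-60,0,0,0],[30,0,0,-90,0,0,0],[30,0,0,-120,0,0,0],[30,0,0,-140,0,0,0],[30,0,0,-150,0,0,0],[30,0,0,-150,0,0,0]]'
python3 - <<'E'
from h import *
goal([503,-60,185],1.735)
E
```

```text
clock: 9.9
eef_pos: [435.2, 205.4, 36.7]
eef_rot: [-3.141, 0.0, 1.543]
wrist_force: [0.3, 0.6, 1.0]
finger_gap: 94.0
finger_force: 0.0
clock: 10.6
eef_pos: [435.2, 205.8, 36.8]
eef_rot: [3.141, -0.0, 1.544]
wrist_force: [1.4, -1.3, 1.8]
finger_gap: 51.7
finger_force: 39.9
clock: 11.4
eef_pos: [435.3, 205.8, 187.7]
eef_rot: [3.14, -0.001, 1.544]
wrist_force: [0.3, 0.4, -2.0]
finger_gap: 51.5
finger_force: 39.9
row [-263.9   74.8    2.6] [ 0.002 -0.    -0.191] clock 11.4
```

```bash
python3 -m crank '[[30,-40,12,0,0,0,-0.03],[30,-80,24,0,0,0,-0.06],[30,-120,36,0,0,0,-0.09],[30,-160,48,0,0,0,-0.12],[30,-200,60,0,0,0,-0.15],[30,-230,68,0,0,0,-0.19],[30,-255,73,0,0,0,-0.19],[30,-264,75,0,0,0,-0.19],[30,-264,75,0,0,0,-0.19]]'
python3 - <<'E'
from h import *
goal([504.5,-143,160],1.735)
goal([504.5,-143,42],1.735)
E
```

```text
clock: 12.3
eef_pos: [502.6, -60.7, 185.6]
eef_rot: [-3.14, -0.001, 1.732]
wrist_force: [0.4, -0.3, -2.1]
finger_gap: 52.2
finger_force: 39.9
row [-81.6 -11.3  25.5] [-0.002 -0.001 -0.003] clock 12.3
row [-81.6 -11.1 143.5] [-0.002 -0.001 -0.003] clock 12.3
```

```bash
python3 -m crank '[[30,-25,-4,0,0,0,0],[30,-50,-7,0,0,0,0],[30,-70,-10,10,0,0,0],[30,-81.5,-11,25,0,0,0],[30,-81.5,-11,30,0,0,0],[30,-81.5,-11,30,0,0,0]]'
python3 - <<'E'
from h import *
goal([504.5,-143,42],1.735)
for n in("side","scene"):
    a,d=optics.camera(n);W=cloud(d,optics.calibration(n));H=hues(a);print(n)
    for k in('yellow','blue','green','red'):
        lo,hi=(84,93) if k!='blue' else (110,215)
        q=W[H[k]&(W[...,2]>lo)&(W[...,2]<hi)&(W[...,1]<0)&(W[...,1]>-300)&(W[...,0]<600)]
        if len(q)>20: print(k,len(q),rect(q))
    h=cv2.cvtColor(a,cv2.COLOR_RGB2HSV);q=W[(h[...,1]<60)&(W[...,2]>84)&(W[...,2]<93)&(np.hypot(W[...,0]-497,W[...,1]+95)<26)]
    if len(q)>20: print('white',len(q),rect(q))
    cv2.imwrite(f'pics/{n}4.png',a[:,:,::-1])
E
```

```text
clock: 12.9
eef_pos: [504.9, -141.1, 155.9]
eef_rot: [-3.14, -0.001, 1.734]
wrist_force: [-0.1, -1.0, -1.6]
finger_gap: 51.7
finger_force: 39.9
row [ -1.9  -0.5 113.9] [-0.002 -0.001 -0.001] clock 12.9
side
yellow 1209 (array([ 511.9, -195.7]), array([51., 39.]), 8.2)
blue 4365 (array([ 506. , -147.3]), array([53.7, 36.4]), 9.1)
green 173 (array([471.7, -62.4]), array([12.3, 33.4]), 15.2)
red 1628 (array([ 519. , -235.4]), array([51.4, 39.2]), 9.2)
white 223 (array([478.5, -96. ]), array([14.1, 45.5]), 4.4)
scene
yellow 199 (array([ 524.8, -189.9]), array([30.6, 39.5]), 7.7)
blue 874 (array([ 507. , -139.9]), array([52.5, 37.9]), 10.6)
green 251 (array([495.2, -53.2]), array([48.9, 36.8]), 9.1)
red 203 (array([ 521.8, -233.4]), array([51.7, 36.6]), 10.4)
white 299 (array([497.6, -94.1]), array([49. , 44.9]), 19.3)
```

View pics/side4.png

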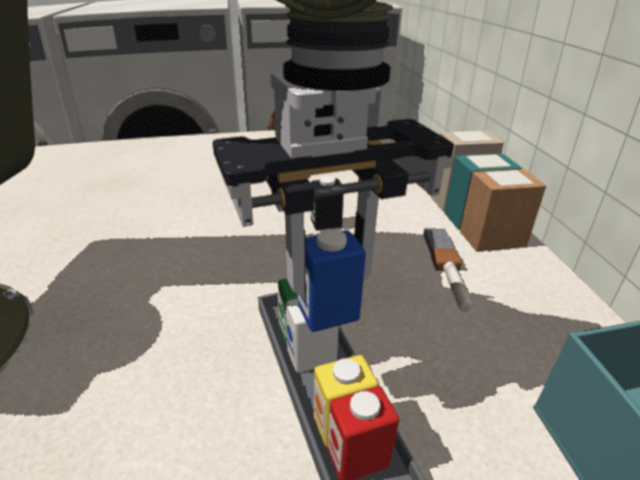

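View pics/scene4.png

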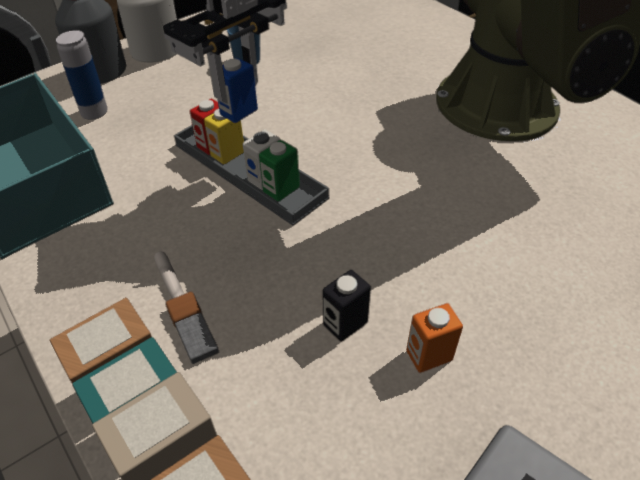

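Blue (side (335,280)) hangs centred over the gap between yellow (345,390) and white (310,335), square with the row. Next I lower it gently.

```bash
python3 -m crank '[[30,-1.5,-0.5,15,0,0,0],[30,-1.5,-0.5,30,0,0,0],[30,-1.5,-0.5,45,0,0,0],[30,-1.5,-0.5,60,0,0,0],[30,-1.5,-0.5,75,0,0,0],[30,-1.5,-0.5,85,0,0,0],[30,-1.5,-0.5,95,0,0,0],[30,-1.5,-0.5,102,0,0,0],[30,-1.5,-0.5,106,0,0,0],[30,-1.5,-0.5,106,0,0,0]]'
python3 -m crank '[[30,0,0,2,0,0,0],[30,0,0,4,0,0,0],[30,0,0,5,0,0,0],[30,0,0,5,0,0,0],[30,0,0,5,0,0,0]]'
```

```text
clock: 14.0
eef_pos: [505.0, -143.9, 50.5]
eef_rot: [-3.141, -0.0, 1.734]
wrist_force: [0.0, 0.3, -1.3]
finger_gap: 51.7
finger_force: 39.9
clock: 14.5
eef_pos: [505.1, -144.0, 45.8]
eef_rot: [3.141, 0.0, 1.734]
wrist_force: [0.1, 0.4, -2.1]
finger_gap: 51.9
finger_force: 39.9
```

```bash
python3 -m crank '[[30,0,0,1,0,0,0],[30,0,0,2,0,0,0],[30,0,0,3,0,0,0],[30,0,0,4,0,0,0],[30,0,0,4,0,0,0]]'
```

```text
clock: 15.0
eef_pos: [505.0, -143.9, 41.8]
eef_rot: [-3.142, -0.0, 1.734]
wrist_force: [-1.2, 0.1, 2.3]
finger_gap: 51.9
finger_force: 39.9
```

Contact: wrist force went from -2 to +2 N. Release and retreat.

```bash
python3 -m crank '[[50,0,0,0,0,0,0],[60,0,0,0,0,0,0],[80,0,0,0,0,0,0],[100,0,0,0,0,0,0],[100,0,0,0,0,0,0],[100,0,0,0,0,0,0]]'
python3 -m crank '[[100,0,0,-20,0,0,0],[100,0,0,-60,0,0,0],[100,0,0,-100,0,0,0],[100,-40,0,-140,0,0,0],[100,-80,0,-160,0,0,0],[100,-80,0,-160,0,0,0],[100,-80,0,-160,0,0,0]]'
python3 - <<'E'
from h import *
c=optics.calibration("wrist");a,d=optics.camera("wrist")
cv2.imwrite('pics/w5.png',a[:,:,::-1])
W=cloud(d,c);Z=W[...,2]
for k,m in hues(a).items():
    q=W[m&(Z>84)&(Z<93)&(W[...,0]<560)]
    if len(q)>20: print(k,len(q),rect(q),np.round(np.nanmedian(q[:,2]),1))
E
```

```text
clock: 15.6
eef_pos: [505.0, -144.0, 41.7]
eef_rot: [-3.142, -0.0, 1.734]
wrist_force: [0.1, 0.5, -1.1]
finger_gap: 85.2
finger_force: 0.0
clock: 16.3
eef_pos: [517.8, -223.4, 201.5]
eef_rot: [3.142, -0.0, 1.732]
wrist_force: [0.3, 0.1, -1.1]
finger_gap: 94.0
finger_force: 0.0
blue 1304 (array([ 510.3, -144.3]), array([41.3, 38. ]), 9.4) 88.7
yellow 2141 (array([ 512.5, -193.1]), array([51.6, 40.3]), 9.1) 88.7
red 1789 (array([ 519.4, -232.3]), array([52. , 38.2]), 8.9) 88.7
orange 53 (array([ 516.3, -213.4]), array([44.5,  0.6]), 9.3) 86.6
```

View pics/w5.png

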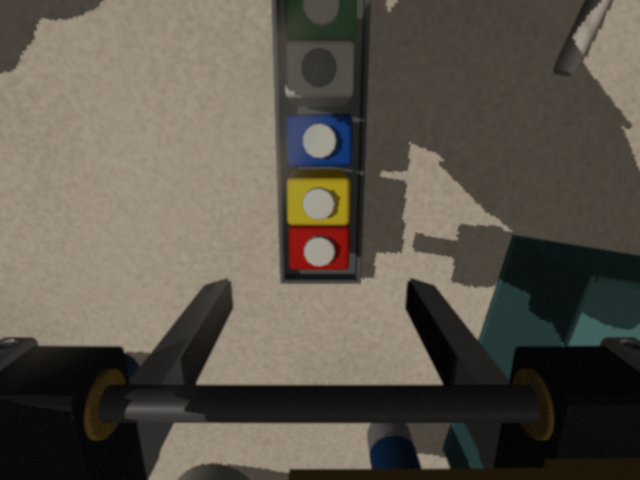

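The picture shows blue (320,140) standing square between white (320,70) and yellow (318,203). All are upright on the floor, with tops at 88.7 mm.

```bash
python3 -m crank '[[100,0,0,0,0,0,0],[100,0,0,0,0,0,0]]'; python3 -c "
from cell import manip
print(manip.sign_off())"
```

```text
clock: 16.55
eef_pos: [517.9, -221.9, 201.0]
eef_rot: [-3.141, -0.001, 1.735]
wrist_force: [0.3, 0.3, 0.6]
finger_gap: 93.7
finger_force: 0.0
the job is handed in; nothing more can be done
None
```

The blue flask stands in the gap between the yellow and white flasks, upright and square to the row, and I handed the job in at about 16.6 s; sign-off gave no verdict.

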